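Flip open the wide tea box

TASK

Open the wider of the two wooden tea boxes. First push the squat food tin that stands in front of it along the worktop until it is fully past one end of the box, keeping it standing and never lifting it; then put the closed fingertips under the lid's front lip and flip the lid up and over past upright, so that it leans back and stays open by its own weight. Leave the narrow box shut and the other things alone, and grip nothing.

Things in the scene. Friction and masses are not known exactly. Their poses are not given: they have to be found in the camera images.
- wide_box: the wider plain wooden tea box, fixed to the worktop: 120 mm deep (x), 160 mm wide (y), rim 85 mm high, open inside and filled with tea bag envelopes. Its origin is the centre of its underside on the worktop; its x axis runs from the front (lip) to the back (hinge), y along its width, z up. Its front faces the robot, up to about 17 degrees askew. It and the narrow box stand side by side; either may be the left one.
- wide_box_lid (a joint): hinge of the wide box's lid, along the top of the back wall (60 mm behind the box's origin, 85 mm up). 0 = shut, grows as the front rises, 1.57 = upright, 1.9 = leaning back against its stop. The lid weighs about 0.2 kg and turns freely: below about 1.5 it falls shut, beyond 1.55 it falls back to the stop. Lid plate: 122 mm from hinge to front edge, 164 mm wide, 8 mm thick, its underside at the rim height when shut.
- wide_box_lip (a point): middle of the lower free edge of the wide lid's front lip, moving with the lid: a 44 mm wide, 6 mm thick tongue that stands out 25 mm from the lid's front edge. Shut, it is 147 mm in front of the hinge and 85 mm above the worktop, with 27 mm of free depth below it back to the box's front wall. The point's axes are the lid's: x to the hinge, y along it.
- wide_box_hinge (a point): middle of the wide box's hinge line, fixed on the box; the axes are those of the box, and the lid turns about y.
- narrow_box: the narrower box, same make, depth and height but 100 mm wide; fixed to the worktop. Its origin is the centre of its underside on the worktop; its x axis runs from the front (lip) to the back (hinge), y along its width, z up. To be left shut.
- narrow_box_lid (a joint): hinge of the narrow box's lid: 0 = shut, 1.9 = open. Its lid and lip are like those of the wide box. Must stay shut.
- tin: squat round food tin, 75 mm diameter, 58 mm high, about 0.25 kg, standing loose on the worktop close in front of the wide box: its near side is 25 to 50 mm from the box's front wall, within 40 mm of its middle sideways. Origin: centre of its underside, z up.
- salt_shaker: bystander: glass salt shaker, 44 mm across, 90 mm high, loose, behind the boxes. Origin under its centre.
- mug: bystander: mug, 82 mm across, 114 mm with its handle, 91 mm high, loose, to the right. Origin under its centre.
- pepper_mill: bystander: wooden pepper mill, 58 mm across, 150 mm high, loose, at the right behind the mug. Origin under its centre.
- teaspoon: bystander: teaspoon, 132 mm long, 9 mm high, lying loose at the right near the front edge. Origin under its middle.
Not all that is in view belongs to the job. Of the things that look like the tin, the largest one is meant.

How it is judged:
By the outcome, as a careful person would: the job done as asked, in the order asked, and still so for the second after the job is handed in, with the robot touching nothing.
It also fails if it takes over 61 s, if anything falls off the work surface, if the arm or the gripper's body presses on something with over 40 N, if the wrist force passes 120 N, or if a joint passes its speed limit or range.

ROBOT

A 6-joint arm with a two-finger parallel gripper is mounted at the origin on a cart in front of the work surface, level with it; the furniture and walls round the work are solid. World frame = base frame: x ahead of the robot, y to its left, z up, the work surface at z = 0. Lengths are in m, angles in rad, forces in N, time in s.
With the tool pointing down it reaches from about 0.375 to 0.9 m from the base axis. Payload 3.1 kg.
Tool frame: the origin (TCP) lies midway between the tips of the shut fingers; the grasp point (between the pads) lies 19 mm behind it; z points along the fingers, y is the line along which they close (so a half turn about z gives the same grasp; the last joint's range is limited). The gripper opens to 87 mm and grips with 3 to 60 N. Pads are 19 mm wide; open, the fingers measure 117 mm over their backs; the gripper's body (75 mm by 190 mm) begins 51 mm behind the grasp point.
Start: joints at [-1.413, 0.527, 1.433, -0, 1.181, -0.178], TCP at [0.207, -0.59, 0.194] pointing down, gripper open.
Joint ranges: [-3.08, 3.08], [-0.75, 2.2], [0.22, 2.44], [-1.43, 4.57], [0, 2.65], [-2.85, 2.85]. Speed limits (rad/s): [2.79, 2.79, 3.14, 3.14, 3.14, 3.14].

INTERFACE

Orientations are given as a unit quaternion [x, y, z, w].
In Python, from rig import status, imaging, order gives the robot as it stands.
- The arm moves only by the tool arm_command, never from a script. Its argument "deltas" is one flat list of numbers, 5 for each row, row after row: the opening, from -1 (shut) to 1 (fully open), so that 0 is half open, then the shift along the tool's x, y, z in m, then the turn about the tool's z in rad. In form: [gripper, tx, ty, tz, roll, gripper, tx, ty, tz, roll, ...]. A call has 1 to 12 rows; each row shifts and turns the commanded pose from where the row before left it, along the tool's axes as they then stand; what a row does not reach is not made up. A row lasts 1/8 s, in which the tool goes at most 62.5 mm and 10.7 degrees, less where a joint would pass 70% of its speed; a pose out of reach is approached as far as the arm can. A call with a gripper value outside its range is refused whole. The fingers move at their own pace and stop on an object; "newtons" is the grip in N (left out, the last holds). Time passes only in rows, so rows that do not move let the fingers close. It gives the time, the measured TCP pose, the force, the opening and the grip force at its end, in the units of the state.
- status.get_obs(): the state, without advancing time (a new reading comes with each control period).
- imaging.camera(name): name is "side" or "top" or "wrist"; returns (picture, depth): 384x512x3 uint8, red, green, blue; 384x512 float32, m along the optical axis (not along the pixel's ray), 0 where there is no reading.
- imaging.camera_params(name): a dict with "intrinsics" (3x3 intrinsics, pixels), "camera_from_world" (4x4, takes a point from world to camera coordinates). Camera axes: x right, y up, looking along -z (the intrinsics and any distortion apply to the point x, -y, -z); pixel columns grow to the right and rows downward; lengths in m; the calibration is good to about 2 mm. A picture is of the moment at which its call begins: read the wrist's pose just before it. camera_params takes no time and is no camera call; for the wrist camera it gives the pose at the moment of the call.
- order.hand_in(): hands the job in; it is judged then, once.
The state is a dict: "time": time; "q": joint angles; "joint_velocities": joint speeds; "joint_torque": joint torques, N m; "position": TCP position; "tool_rot": TCP orientation; "ft_force": force on the tool from outside, world axes, zero at the start; "moment": the same for the moment, N m; "grip_width": finger opening in m; "grip_force": force on a finger pad.
Only numpy, scipy, OpenCV 4.12 (cv2) and the standard library are available. Lean on these libraries where they do the work, as an engineer would, in place of code of your own. Each camera call takes 0.05 s, during which the arm holds its last target. There are 200 camera calls.

## Working session

There is one attempt and no reset: what is moved stays moved. The work goes in short steps, Python scripts to look and compute and a tool call to move; the robot and the scene stay as the last step left them, time stands still between calls to the robot, and variables do not carry over. Pictures are saved under pics/ and viewed, at most 10 in all, crops included, and the job is handed in when it is done.

Besides the shell and the picture viewer there is one more tool, called after "Request:" as name(argument=value, ...) on one line, values as JSON. arm_command: Moves the arm, as the interface text tells. Its arguments: {"type":"object","properties":{"deltas":{"type":"array"},"newtons":{"type":"number"}},"required":["deltas"]}

```bash
mkdir -p pics
python3 - <<'E'
from rig import status, imaging
import cv2,numpy as np
print(status.get_obs())
ims=[]
for n in ("top","side"):
    p,d=imaging.camera(n); np.savez(f"{n}.npz",p=p,d=d,K=imaging.camera_params(n)["intrinsics"],T=imaging.camera_params(n)["camera_from_world"])
    print(n,imaging.camera_params(n)); cv2.imwrite(f"pics/{n}0.png",p[:,:,::-1])
E
```

```text
{'time': 0.0, 'q': array([-1.41252704e+00,  5.28448930e-01,  1.43389050e+00, -1.77427763e-05,
        1.18142013e+00, -1.78510584e-01]), 'joint_velocities': array([ 0.00010335,  0.00059796, -0.00011358,  0.00156482, -0.00084479,
       -0.00140502]), 'joint_torque': array([-6.03947119e-04, -4.40041387e+01, -1.76592869e+01,  6.32940070e-02,
        5.82835218e-02, -1.64794260e-04]), 'position': array([ 0.20641995, -0.5890862 ,  0.19318606]), 'tool_rot': array([ 9.85854739e-01,  1.67598507e-01,  2.76183374e-06, -1.08348368e-03]), 'ft_force': array([ 0.52292875, -0.49436642, -0.81936305]), 'moment': array([-0.02626931, -0.01208278, -0.00291647]), 'grip_force': 0.0, 'grip_width': 0.08686797847471324}
top {'intrinsics': array([[415.29197861,   0.        , 257.94261779],
       [  0.        , 415.29197861, 191.91083429],
       [  0.        ,   0.        ,   1.        ]]), 'camera_from_world': array([[-0.00485446, -0.99991811,  0.01184079, -0.24333382],
       [ 0.99282629, -0.00340473,  0.11951723, -0.54796258],
       [-0.11946713,  0.01233604,  0.99276152, -1.33707596],
       [ 0.        ,  0.        ,  0.        ,  1.        ]])}
side {'intrinsics': array([[474.50470709,   0.        , 262.88301395],
       [  0.        , 474.50470709, 190.74020918],
       [  0.        ,   0.        ,   1.        ]]), 'camera_from_world': array([[-0.97903391, -0.20366279, -0.0037507 ,  0.46748104],
       [ 0.11503859, -0.56801382,  0.81493952, -0.25575379],
       [-0.16810331,  0.79742195,  0.57953387, -0.95129031],
       [ 0.        ,  0.        ,  0.        ,  1.        ]])}
```

View pics/top0.png

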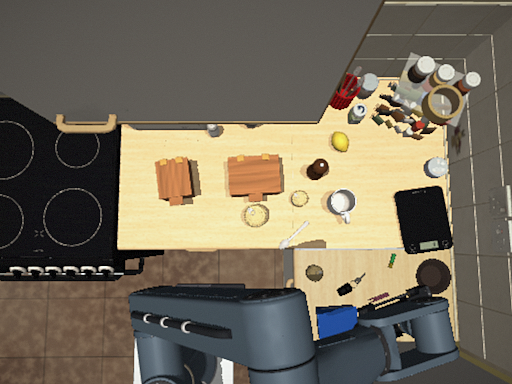

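View pics/side0.png

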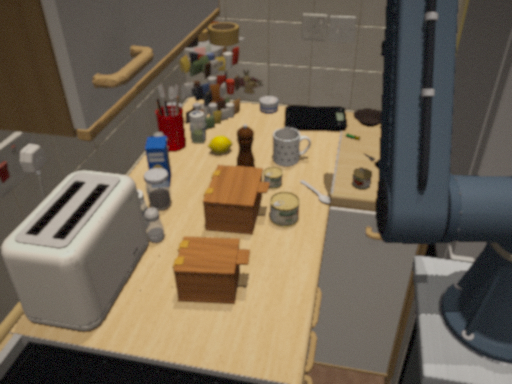

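The top view shows the wide box at (255,177) with its lip at (256,196), the narrow box at (174,180) on its left, the tin at (256,215), a smaller lookalike at (300,199), and the spoon at (295,235). The side view confirms the tin is standing and the area to the left in front of the boxes is free.

```bash
cat > h.py <<'E'
import numpy as np,cv2
def load(n): 
    z=np.load(n+".npz"); return z['p'],z['d'],z['K'],z['T']
def cloud(d,K,T):
    v,u=np.mgrid[:d.shape[0],:d.shape[1]]
    c=np.stack([(u-K[0,2])/K[0,0]*d,-(v-K[1,2])/K[1,1]*d,-d],-1)
    return (c-T[:3,3])@T[:3,:3]
E
python3 - <<'E'
from h import *
p,d,K,T=load("top"); W=cloud(d,K,T)
print("cab", W[60,200],W[100,300],W[122,250],W[115,80], "table",W[225,200],W[140,220])
hsv=cv2.cvtColor(p,cv2.COLOR_RGB2HSV)
for nm,(u0,u1,v0,v1) in dict(narrow=(150,202,145,212),wide=(222,290,145,206)).items():
    m=np.zeros(d.shape,bool); m[v0:v1,u0:u1]=1
    m&=(W[...,2]>.078)&(W[...,2]<.11)
    P=W[m]; r=cv2.minAreaRect(P[:,:2].astype(np.float32)*1000)
    print(nm,m.sum(),"z",np.percentile(P[:,2],[5,50,95]),r,'\n',cv2.boxPoints(r))
    # plate only: erode/open to remove lip
    mm=cv2.morphologyEx(m.astype(np.uint8),cv2.MORPH_OPEN,np.ones((19,19)))
    Q=W[mm>0]; r=cv2.minAreaRect(Q[:,:2].astype(np.float32)*1000); print("plate",r,'\n',cv2.boxPoints(r).round())
for nm,(u0,u1,v0,v1) in dict(tin=(235,275,202,232),small=(288,312,186,210),mug=(325,360,185,225),spoon=(275,315,215,250),salt=(205,222,122,138)).items():
    m=np.zeros(d.shape,bool); m[v0:v1,u0:u1]=1
    m&=(W[...,2]>.02 if nm!="spoon" else W[...,2]>.004)&(W[...,2]<.2)
    P=W[m]; zt=np.percentile(P[:,2],95)
    P=P[P[:,2]>zt-.012]; c,r=cv2.minEnclosingCircle(P[:,:2].astype(np.float32)); print(nm,m.sum(),zt,c,r,P.min(0),P.max(0))
E
```

```text
cab [ 0.65778595 -0.14915734  0.79253083] [ 0.65803065 -0.32150265  0.61241515] [ 0.65516937 -0.22278803  0.47257468] [0.65732273 0.14433672 0.51976385] table [ 4.40172002e-01 -5.14919042e-02 -3.97917759e-05] [ 0.73234562 -0.1162003  -0.00524294]
narrow 1380 z [0.08744822 0.09229313 0.09663534] ((578.7560424804688, 24.85748291015625), (152.51512145996094, 104.62026977539062), 7.620426654815674) 
 [[496.23514   66.59313 ]
 [510.1088   -37.103165]
 [661.277    -16.878166]
 [647.4033    86.81813 ]]
plate ((570.9490966796875, 4.542058944702148), (74.94072723388672, 58.48217010498047), 0.7782557606697083) 
 [[533.  33.]
 [534. -25.]
 [609. -24.]
 [608.  34.]]
wide 2086 z [0.08799478 0.0925841  0.09698239] ((588.907958984375, -231.20408630371094), (152.27017211914062, 163.76414489746094), 3.529189109802246) 
 [[ 507.87686 -154.16394]
 [ 517.95764 -317.61752]
 [ 669.9391  -308.24423]
 [ 659.8583  -144.79065]]
plate ((598.1226806640625, -229.92877197265625), (123.63784790039062, 159.92660522460938), 0.29316624999046326) 
 [[ 536. -150.]
 [ 537. -310.]
 [ 660. -310.]
 [ 660. -150.]]
tin 432 0.06001619921134113 (0.4709615409374237, -0.23398539423942566) 0.03759724274277687 [ 0.43373924 -0.2709925   0.04810186] [ 0.50816651 -0.19680093  0.0655957 ]
small 214 0.043984297794189234 (0.5278471112251282, -0.38063424825668335) 0.026809949427843094 [ 0.50207053 -0.40683671  0.03242571] [ 0.55260506 -0.35401182  0.04624618]
mug 396 0.09293478099417801 (0.5026297569274902, -0.5159623026847839) 0.05018559470772743 [ 0.45369715 -0.55298984  0.08109772] [ 0.55227267 -0.47254523  0.09757107]
spoon 197 0.011938822443652367 (0.4170762896537781, -0.37054988741874695) 0.07814405113458633 [ 0.35878502 -0.43285603  0.00400103] [ 0.47226704 -0.30577745  0.01598363]
salt 138 0.0892982906143998 (0.7609033584594727, -0.09355522692203522) 0.016718052327632904 [ 0.7469061  -0.10982212  0.07755964] [ 0.76430162 -0.07709999  0.09166325]
```

Request:
arm_command(deltas=[-1, 0, 0, 0, 0.138, -1, 0, 0, 0, 0.138, -1, 0.035, -0.0325, 0, 0, -1, 0.035, -0.0325, 0, 0, -1, 0.035, -0.0325, 0, 0, -1, 0.035, -0.0325, 0, 0, -1, 0.035, -0.0325, 0, 0, -1, 0.035, -0.0325, 0, 0, -1, 0.035, -0.0325, 0, 0, -1, 0.035, -0.0325, 0, 0, -1, 0, 0, 0, 0])

```text
time: 1.48
position: [0.4717, -0.3104, 0.1937]
tool_rot: [0.999, 0.033, -0.0, -0.001]
ft_force: [-0.8, -0.8, 0.3]
grip_width: 0.0007
grip_force: 0.0
```

Run:
```python
from rig import status, imaging
import cv2,numpy as np
from h import *
o=status.get_obs(); print(o['time'],o['position'],o['tool_rot'],o['q'])
ims=[]
for n in ("side","wrist"):
    p,d=imaging.camera(n); c=imaging.camera_params(n); ims.append(p[:,:,::-1])
    W=cloud(d,c["intrinsics"],c["camera_from_world"])
    if n=="side":
        np.savez("side1.npz",W=W,p=p)
        m=(abs(W[...,0]-o['position'][0])<.12)&(abs(W[...,1]-o['position'][1])<.15)&(W[...,2]>.2)
        for z in np.arange(.2,.7,.03):
            k=m&(abs(W[...,2]-z)<.015)
            if k.any(): print(round(z,2),k.sum(),W[k].min(0).round(3),W[k].max(0).round(3))
        cab=(W[...,2]>.3)&(abs(W[...,0]-.655)<.01)&(W[...,1]<.2); print("cab",np.percentile(W[cab][:,2],[0,1,5,50]))
cv2.imwrite("pics/sw1.png",cv2.resize(np.hstack(ims),(800,300)))
```

```text
1.475 [ 0.47171973 -0.31037138  0.19372751] [ 9.99459847e-01  3.28560592e-02 -1.92320363e-04 -6.75650073e-04] [-7.80204506e-01  4.47225902e-01  1.58572724e+00  7.24962766e-04
  1.10988555e+00  7.24545015e-01]
0.23 78 [ 0.463 -0.307  0.222] [ 0.485 -0.297  0.244]
0.26 29 [ 0.463 -0.315  0.245] [ 0.483 -0.294  0.257]
0.29 193 [ 0.432 -0.401  0.29 ] [ 0.517 -0.219  0.305]
0.32 756 [ 0.431 -0.409  0.305] [ 0.517 -0.212  0.335]
0.35 414 [ 0.434 -0.398  0.335] [ 0.505 -0.214  0.365]
0.38 477 [ 0.435 -0.323  0.365] [ 0.51  -0.256  0.395]
0.41 454 [ 0.437 -0.326  0.395] [ 0.511 -0.271  0.425]
0.44 474 [ 0.439 -0.313  0.425] [ 0.511 -0.27   0.455]
0.47 486 [ 0.439 -0.311  0.455] [ 0.521 -0.27   0.485]
0.5 673 [ 0.396 -0.337  0.485] [ 0.54  -0.228  0.515]
0.53 387 [ 0.382 -0.315  0.515] [ 0.535 -0.189  0.545]
0.56 2 [ 0.424 -0.189  0.545] [ 0.427 -0.185  0.546]
cab [0.30022833 0.45960793 0.46642335 0.53169324]
```

View pics/sw1.png

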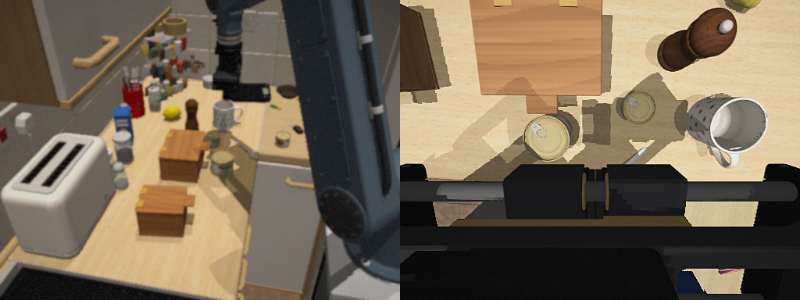

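The pictures show the gripper above and to the right of the tin (tin at about (548,138), lip at (543,103) in the wrist half). The wall cabinet's lower front edge, at about x=0.655 and z=0.46, will limit the wrist. I'll descend beside the tin and push it left.

Request:
arm_command(deltas=[-1, 0, 0, 0.041, 0, -1, 0, 0, 0.041, 0, -1, 0, 0, 0.041, 0, -1, 0, 0, 0.039, 0, -1, 0, 0, 0, 0])

```text
time: 2.2
position: [0.4673, -0.3127, 0.0294]
tool_rot: [1.0, 0.029, -0.003, -0.003]
ft_force: [0.0, 0.4, 1.4]
grip_width: 0.0007
grip_force: 0.0
```

Request:
arm_command(deltas=[-1, 0, -0.012, 0, 0, -1, 0, -0.01, 0, 0, -1, 0, -0.014, 0, 0, -1, 0, -0.016, 0, 0, -1, 0, -0.016, 0, 0, -1, 0, -0.016, 0, 0, -1, 0, -0.016, 0, 0, -1, 0, -0.016, 0, 0, -1, 0, -0.016, 0, 0, -1, 0, -0.016, 0, 0, -1, 0, -0.014, 0, 0, -1, 0, -0.006, 0, 0])

```text
time: 3.7
position: [0.4598, -0.1445, 0.0321]
tool_rot: [1.0, 0.031, -0.0, -0.0]
ft_force: [-0.0, -0.5, -0.4]
grip_width: 0.0009
grip_force: 0.0
```

Run:
```python
from rig import status, imaging
import cv2,numpy as np
from h import *
o=status.get_obs(); print(o['time'],o['position'])
p,d=imaging.camera("side"); c=imaging.camera_params("side"); W=cloud(d,c["intrinsics"],c["camera_from_world"])
cv2.imwrite("pics/s2.png",p[:,:,::-1])
m=(W[...,2]>.045)&(W[...,2]<.062)&(W[...,0]>.42)&(W[...,0]<.53)&(W[...,1]>-.14)&(W[...,1]<.0)
print("tin",m.sum(),W[m].min(0),W[m].max(0),np.median(W[m],0))
W1=np.load("side1.npz")["W"]
m=(W1[...,2]>.35)&(W1[...,0]>.6)&(W1[...,0]<.75)&(W1[...,1]>-.35)&(W1[...,1]<.0)
print("cab",m.sum()); 
if m.any(): print(W1[m].min(0),np.percentile(W1[m][:,2],[1,5]),np.percentile(W1[m][:,0],[1,50,99]))
T=imaging.camera_params("wrist")["camera_from_world"]; print("cam-tcp",-T[:3,:3].T@T[:3,3]-o['position'])
```

```text
3.7 [ 0.45980256 -0.14452802  0.03214796]
tin 4 [ 0.45120293 -0.13826096  0.05903439] [ 0.46997675 -0.13566661  0.06190065] [ 0.46372469 -0.13695287  0.06180124]
cab 3133
[ 0.65451988 -0.34871857  0.45761441] [0.46135105 0.46514262] [0.65554753 0.65801977 0.66049258]
cam-tcp [0.06536938 0.00562445 0.19049433]
```

View pics/s2.png

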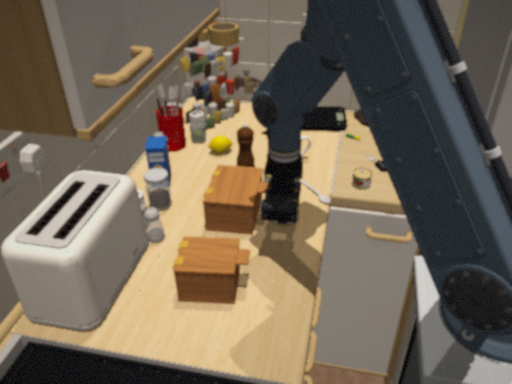

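The tin is hidden behind the gripper at (282,205). I'll back off, rise, roll the gripper and check it.

Request:
arm_command(deltas=[-1, 0, 0.02, 0, 0, -1, 0, 0.01, -0.03, 0, -1, 0, 0, -0.05, 0, -1, 0, 0, -0.05, 0, -1, 0, 0.03, -0.03, 0, -1, 0, 0.03, 0, 0.175, -1, 0, 0, 0, 0.175, -1, 0, 0, 0, 0])

```text
time: 4.75
position: [0.4654, -0.2377, 0.1924]
tool_rot: [0.99, -0.144, 0.0, 0.0]
ft_force: [0.0, 0.6, -1.0]
grip_width: 0.0003
grip_force: 0.0
```

Run:
```python
from rig import status, imaging
import cv2,numpy as np
from h import *
o=status.get_obs(); print(o['time'],o['position'])
ims=[]
for n in ("side","top","wrist"):
    p,d=imaging.camera(n); c=imaging.camera_params(n); W=cloud(d,c["intrinsics"],c["camera_from_world"]); ims.append(p[:,:,::-1])
    m=(W[...,2]>.045)&(W[...,2]<.066)&(W[...,0]>.40)&(W[...,0]<.53)&(W[...,1]>-.2)&(W[...,1]<.0)
    if m.any(): print(n,"tin",m.sum(),W[m].min(0),W[m].max(0),cv2.minEnclosingCircle(W[m][:,:2].astype(np.float32)))
    m=(W[...,2]>.083)&(W[...,2]<.1)&(W[...,0]>.48)&(W[...,0]<.7)&(W[...,1]>-.33)&(W[...,1]<-.13)
    if m.sum()>50: r=cv2.minAreaRect(W[m][:,:2].astype(np.float32)*1000); print(n,"lid",m.sum(),r,'\n',cv2.boxPoints(r).round())
cv2.imwrite("pics/c3.png",cv2.resize(np.hstack(ims[1:]),(800,300)))
```

```text
4.75 [ 0.46543626 -0.23770249  0.19239621]
side tin 52 [ 0.45375764 -0.19995623  0.04525587] [ 0.49070069 -0.19110353  0.06011655] ((0.4722291827201843, -0.19876214861869812), 0.018598835915327072)
side lid 2104 ((589.4508056640625, -230.2332000732422), (151.46290588378906, 169.88125610351562), 3.7302520275115967) 
 [[ 508. -150.]
 [ 519. -320.]
 [ 671. -310.]
 [ 659. -141.]]
top lid 1387 ((601.4176635742188, -230.40505981445312), (127.60372161865234, 163.8697509765625), 3.4479432106018066) 
 [[ 533. -152.]
 [ 543. -316.]
 [ 670. -308.]
 [ 660. -145.]]
wrist tin 127 [ 0.45101961 -0.19998923  0.05287279] [ 0.48931808 -0.19369639  0.05926729] ((0.4701688289642334, -0.19969572126865387), 0.01925147883594036)
wrist lid 21008 ((587.2724609375, -228.44435119628906), (152.36878967285156, 164.34205627441406), 3.2933003902435303) 
 [[ 506. -151.]
 [ 516. -315.]
 [ 668. -306.]
 [ 659. -142.]]
```

View pics/c3.png

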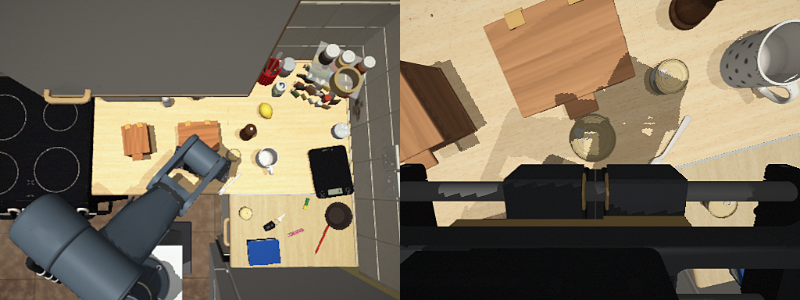

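Run:
```python
from rig import status, imaging
import cv2,numpy as np
from h import *
o=status.get_obs(); print(o['time'],o['position'])
for n in ("side","wrist"):
    p,d=imaging.camera(n); c=imaging.camera_params(n); W=cloud(d,c["intrinsics"],c["camera_from_world"])
    m=((W[...,2]>.03)&(W[...,2]<.07)&(W[...,0]>.35)&(W[...,0]<.535)&(W[...,1]>-.36)&(W[...,1]<.0)).astype(np.uint8)
    k,l,s,ce=cv2.connectedComponentsWithStats(m)
    for i in range(1,k):
        if s[i,4]>30: Q=W[l==i]; Q=Q[Q[:,2]>np.percentile(Q[:,2],95)-.008]; print(n,s[i],Q.min(0).round(3),Q.max(0).round(3),cv2.minEnclosingCircle(Q[:,:2].astype(np.float32)))
    cv2.imwrite(f"pics/d_{n}.png",p[:,:,::-1])
```

```text
4.9 [ 0.46530847 -0.23600058  0.19205669]
side [269 176  10   5  34] [ 0.51  -0.36   0.033] [ 0.534 -0.35   0.042] ((0.5220323204994202, -0.3579976558685303), 0.012495969422161579)
side [269 191  31  28 673] [ 0.435 -0.272  0.05 ] [ 0.51  -0.193  0.061] ((0.4702379107475281, -0.23291775584220886), 0.040206920355558395)
wrist [325  95  13  23 167] [ 0.508 -0.36   0.034] [ 0.535 -0.351  0.042] ((0.5215009450912476, -0.35670095682144165), 0.013860090635716915)
wrist [ 217  147   60   61 2842] [ 0.432 -0.269  0.051] [ 0.506 -0.194  0.06 ] ((0.4689342975616455, -0.23128394782543182), 0.037717100232839584)
wrist [ 53 172  31  12  71] [ 0.532 -0.026  0.059] [ 0.535 -0.003  0.068] ((0.5332235097885132, -0.014722458086907864), 0.01185488048940897)
```

View pics/d_side.png

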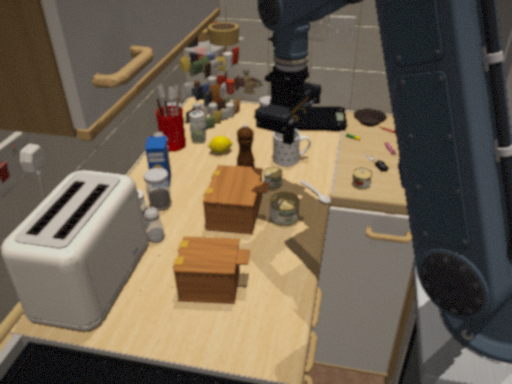

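The tin hasn't moved from (0.470,-0.233), in the side view at (285,207). The fingers must have passed over it, so I'll check where the fingertips really are.

Run:
```python
from rig import status, imaging
import cv2,numpy as np
from h import *
o=status.get_obs(); t=o['position']; print(t,o['grip_width'])
for n in ("side","wrist","top"):
    p,d=imaging.camera(n); c=imaging.camera_params(n); K,T=c["intrinsics"],c["camera_from_world"]; W=cloud(d,K,T)
    m=(abs(W[...,0]-t[0])<.06)&(abs(W[...,1]-t[1])<.06)&(W[...,2]>.1)
    for z in np.arange(.10,.31,.01):
        k=m&(abs(W[...,2]-z)<.005)
        if k.sum()>3: print(n,round(z,2),k.sum(),W[k].min(0).round(3),W[k].max(0).round(3))
    q=T[:3,:3]@t+T[:3,3]; u=K@[q[0],-q[1],-q[2]]; print(n,"tcp px",u[:2]/u[2],"depth",-q[2]); 
    if n!="top":
        x,y=(u[:2]/u[2]).astype(int); x=np.clip(x,60,450);y=np.clip(y,60,320)
        cv2.circle(p,(int(x),int(y)),2,(255,0,0),-1); cv2.imwrite(f"pics/e_{n}.png",cv2.resize(p[y-60:y+60,x-60:x+60,::-1],(480,480),interpolation=cv2.INTER_NEAREST))
```

```text
[ 0.46541972 -0.23550356  0.19205267] 0.00018945675163609392
side 0.22 23 [ 0.456 -0.242  0.22 ] [ 0.48  -0.223  0.225]
side 0.23 42 [ 0.456 -0.239  0.226] [ 0.48  -0.222  0.235]
side 0.24 45 [ 0.456 -0.24   0.235] [ 0.48  -0.223  0.245]
side 0.25 27 [ 0.455 -0.243  0.246] [ 0.468 -0.219  0.255]
side 0.26 23 [ 0.455 -0.244  0.255] [ 0.465 -0.219  0.263]
side 0.27 23 [ 0.453 -0.243  0.265] [ 0.465 -0.215  0.273]
side 0.29 5 [ 0.427 -0.242  0.294] [ 0.447 -0.195  0.295]
side 0.3 74 [ 0.416 -0.294  0.295] [ 0.461 -0.177  0.305]
side tcp px [288.22185274 152.95738174] depth 1.1060235839457302
wrist 0.22 78 [ 0.473 -0.245  0.219] [ 0.479 -0.229  0.225]
wrist 0.23 153 [ 0.473 -0.245  0.225] [ 0.479 -0.229  0.235]
wrist 0.24 161 [ 0.473 -0.243  0.235] [ 0.478 -0.23   0.245]
wrist 0.25 34 [ 0.473 -0.243  0.245] [ 0.478 -0.231  0.249]
wrist 0.27 478 [ 0.46  -0.24   0.268] [ 0.473 -0.228  0.271]
wrist 0.28 40 [ 0.466 -0.241  0.277] [ 0.476 -0.229  0.281]
wrist 0.29 72 [ 0.472 -0.274  0.286] [ 0.511 -0.213  0.295]
wrist 0.3 2821 [ 0.419 -0.295  0.295] [ 0.517 -0.176  0.305]
wrist tcp px [251.60376622 215.20477042] depth 0.20066729018465684
top tcp px [255.24223361 213.32345577] depth 1.2049209920737163
```

View pics/e_side.png

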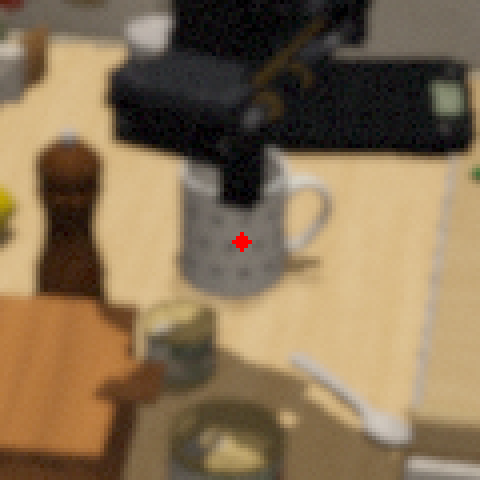

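Both depth views put the real fingertips 28 mm above the reported TCP, so the fingers did pass over the tin. From here I'll take tip z = reported z + 0.028. I'll redo the push lower.

Request:
arm_command(deltas=[-1, 0, 0, 0, -0.175, -1, 0, 0, 0, -0.175, -1, 0, 0.039, 0, 0, -1, 0, 0.039, 0, 0, -1, 0, 0, 0, 0, -1, 0, 0, 0.047, 0, -1, 0, 0, 0.047, 0, -1, 0, 0, 0.047, 0, -1, 0, 0, 0.042, 0, -1, 0, 0, 0, 0])

```text
time: 6.4
position: [0.4679, -0.3101, 0.0063]
tool_rot: [1.0, 0.031, -0.003, -0.003]
ft_force: [-0.0, 0.2, -0.2]
grip_width: 0.0005
grip_force: 0.0
```

Request:
arm_command(deltas=[-1, 0, -0.012, 0, 0, -1, 0, -0.01, 0, 0, -1, 0, -0.012, 0, 0, -1, 0, -0.012, 0, 0, -1, 0, -0.012, 0, 0])

```text
time: 7.02
position: [0.4674, -0.2554, 0.0099]
tool_rot: [1.0, 0.03, 0.001, 0.001]
ft_force: [-0.3, -2.0, 1.9]
grip_width: 0.0002
grip_force: 1.0
```

Request:
arm_command(deltas=[-1, 0, -0.012, 0.004, 0, -1, 0, -0.012, 0, 0, -1, 0, -0.012, 0, 0, -1, 0, -0.012, 0, 0, -1, 0, -0.012, 0, 0, -1, 0, -0.012, 0, 0, -1, 0, -0.012, 0, 0, -1, 0, -0.012, 0, 0, -1, 0, -0.01, 0, 0, -1, 0, -0.006, 0, 0, -1, 0, 0, 0, 0])

```text
time: 8.4
position: [0.4594, -0.1427, 0.005]
tool_rot: [1.0, 0.031, -0.001, -0.001]
ft_force: [0.1, 0.0, 0.0]
grip_width: 0.0003
grip_force: 0.0
```

Request:
arm_command(deltas=[-1, 0, 0.02, 0, 0, -1, 0, 0.01, -0.03, 0, -1, 0, 0, -0.05, 0, -1, 0, 0, -0.05, 0, -1, -0.03, 0.03, -0.03, 0, -1, -0.03, 0.03, 0, 0, -1, 0, 0, 0, 0])

```text
time: 9.28
position: [0.4043, -0.2403, 0.1658]
tool_rot: [1.0, 0.028, 0.0, 0.001]
ft_force: [0.2, 0.8, -0.2]
grip_width: 0.0005
grip_force: 0.0
```

Run:
```python
from rig import status, imaging
import cv2,numpy as np
from h import *
o=status.get_obs(); print(o['time'],o['position'],o['tool_rot'])
ims=[]
for n in ("side","wrist"):
    p,d=imaging.camera(n); c=imaging.camera_params(n); W=cloud(d,c["intrinsics"],c["camera_from_world"]); ims.append(p[:,:,::-1])
    m=((W[...,2]>.03)&(W[...,2]<.07)&(W[...,0]>.35)&(W[...,0]<.525)&(W[...,1]>-.3)&(W[...,1]<.0)).astype(np.uint8)
    k,l,s,ce=cv2.connectedComponentsWithStats(m)
    for i in range(1,k):
        if s[i,4]>60: Q=W[l==i]; Q=Q[Q[:,2]>np.percentile(Q[:,2],95)-.008]; print(n,s[i],Q.min(0).round(3),Q.max(0).round(3),cv2.minEnclosingCircle(Q[:,:2].astype(np.float32)))
    m=(W[...,2]>.083)&(W[...,2]<.1)&(W[...,0]>.48)&(W[...,0]<.7)&(W[...,1]>-.33)&(W[...,1]<-.13)
    if m.sum()>50:
        r=cv2.minAreaRect(W[m][:,:2].astype(np.float32)*1000); print(n,"lid",r)
        k=m&(W[...,0]<.527); Q=W[k]; print("lip x",Q[:,0].min(),"y",Q[:,1].min(),Q[:,1].max(),"z",np.median(Q[:,2]))
cv2.imwrite("pics/f.png",cv2.resize(np.hstack(ims),(800,300)))
```

```text
9.275 [ 0.40427779 -0.24032037  0.16584938] [9.99617058e-01 2.76592740e-02 4.35150173e-04 7.15648645e-04]
side [262 226  33  31 849] [ 0.426 -0.134  0.05 ] [ 0.499 -0.054  0.061] ((0.4632325768470764, -0.09375344216823578), 0.04005490615963936)
side lid ((589.8775024414062, -228.41159057617188), (152.0836181640625, 170.25616455078125), 3.164944887161255)
lip x 0.5134933779782728 y -0.2552932477622922 -0.21078882523662615 z 0.09045019560255964
wrist [  86   92   77   71 4223] [ 0.423 -0.13   0.049] [ 0.498 -0.055  0.06 ] ((0.46047332882881165, -0.09188089519739151), 0.03808871656656265)
wrist lid ((544.2333374023438, -230.44290161132812), (65.70091247558594, 164.0733184814453), 3.3207783699035645)
lip x 0.5105671802294307 y -0.2533344865701421 -0.20981484185556026 z 0.09048379840308673
```

View pics/f.png

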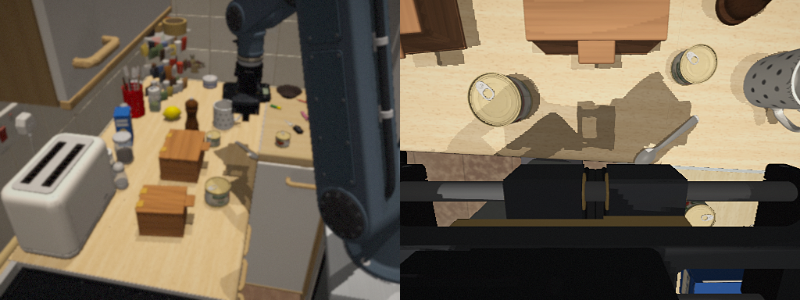

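The tin now stands at (0.462,-0.093), wrist half (503,98), about 26 mm clear past the box's left end. The lip is at x≈0.512, y≈-0.232, near (597,50). I'll roll the gripper a quarter turn so its length lies along x, because the cabinet limits the wrist, and approach the lip.

Request:
arm_command(deltas=[-1, 0, 0, 0, -0.1745, -1, 0, 0, 0, -0.1745, -1, 0, 0, 0, -0.1745, -1, 0, 0, 0, -0.1745, -1, 0, 0, 0, -0.1745, -1, 0, 0, 0, -0.1745, -1, 0, 0, 0, -0.1745, -1, 0, 0, 0, -0.1745, -1, 0, 0, 0, -0.1745, -1, 0, 0, 0, 0])

```text
time: 10.62
position: [0.4059, -0.2364, 0.1647]
tool_rot: [0.686, 0.728, 0.0, -0.001]
ft_force: [-0.2, 0.3, -0.5]
grip_width: 0.0002
grip_force: 0.0
```

Request:
arm_command(deltas=[-1, 0.001, 0.027, 0.03, 0, -1, 0, 0.027, 0.03, 0, -1, 0, 0.027, 0.03, 0, -1, 0, 0, 0.026, 0, -1, 0, 0, 0, 0])

```text
time: 11.25
position: [0.4851, -0.2295, 0.047]
tool_rot: [0.686, 0.728, -0.0, -0.003]
ft_force: [-0.8, -0.5, 0.4]
grip_width: 0.0005
grip_force: 0.0
```

Request:
arm_command(deltas=[-1, -0.003, 0.008, 0, 0, -1, 0, 0.004, 0, 0, -1, 0, 0.002, 0, 0, -1, 0, 0, 0, 0])

```text
time: 11.75
position: [0.5008, -0.2335, 0.0498]
tool_rot: [0.685, 0.728, 0.0, 0.001]
ft_force: [-0.3, -0.3, -0.3]
grip_width: 0.0005
grip_force: 0.0
```

Request:
arm_command(deltas=[-1, 0, 0.003, 0, 0, -1, 0, 0, 0, 0])

```text
time: 12.0
position: [0.502, -0.2329, 0.0491]
tool_rot: [0.685, 0.728, -0.001, -0.001]
ft_force: [-4.9, -0.9, 2.9]
grip_width: 0.0003
grip_force: 2.2
```

Request:
arm_command(deltas=[-1, 0, 0.003, 0, 0, -1, 0, 0, 0, 0])

```text
time: 12.25
position: [0.5018, -0.2327, 0.049]
tool_rot: [0.685, 0.729, -0.003, -0.004]
ft_force: [-11.5, -4.0, 6.3]
grip_width: 0.0004
grip_force: 6.0
```

Request:
arm_command(deltas=[-1, 0, 0, -0.006, 0, -1, 0, 0.0005, -0.008, 0, -1, 0, 0.001, -0.008, 0, -1, 0, 0, 0, 0])

```text
time: 12.75
position: [0.5037, -0.2326, 0.0707]
tool_rot: [0.685, 0.729, -0.002, -0.004]
ft_force: [-9.3, -3.6, -0.0]
grip_width: 0.0
grip_force: 4.8
```

```bash
cat > lid.py <<'E'
from rig import status, imaging
from h import *
def run(pic=None):
    o=status.get_obs(); t=o['position']; print(o['time'],t,o['ft_force'])
    p,d=imaging.camera("side"); c=imaging.camera_params("side"); W=cloud(d,c["intrinsics"],c["camera_from_world"])
    hsv=cv2.cvtColor(p,cv2.COLOR_RGB2HSV)
    m=(hsv[...,0]<18)&(hsv[...,1]>110)&(W[...,2]>.08)&(W[...,2]<.3)&(W[...,1]>-.33)&(W[...,1]<-.13)&(W[...,0]>.45)&(W[...,0]<.75)
    for x in np.arange(.50,.72,.015):
        k=m&(abs(W[...,0]-x)<.0075)
        if k.sum()>3: print(round(x,3),k.sum(),np.percentile(W[k][:,2],[5,50,95]).round(3))
    if pic: cv2.imwrite(pic,p[:,:,::-1])
E
python3 -c "import lid;lid.run()"
```

```text
12.75 [ 0.50370565 -0.23258666  0.07068108] [-9.31113662e+00 -3.59770155e+00 -3.71480856e-03]
0.5 10 [0.144 0.177 0.198]
0.515 64 [0.108 0.125 0.27 ]
0.53 102 [0.085 0.111 0.267]
0.545 276 [0.083 0.109 0.113]
0.56 242 [0.084 0.108 0.111]
0.575 249 [0.085 0.105 0.108]
0.59 264 [0.086 0.104 0.173]
0.605 242 [0.086 0.101 0.104]
0.62 232 [0.085 0.099 0.102]
0.635 247 [0.084 0.097 0.099]
0.65 169 [0.086 0.095 0.097]
0.665 24 [0.091 0.093 0.095]
```

The lid is lifting (about 0.15 rad). I'll follow the arc.

Request:
arm_command(deltas=[-1, 0, 0.003, -0.014, 0, -1, 0, 0.0045, -0.013, 0, -1, 0, 0.006, -0.013, 0, -1, 0, 0.007, -0.012, 0, -1, 0, 0.0083, -0.011, 0, -1, 0, 0, 0, 0])

```text
time: 13.55
position: [0.5304, -0.2306, 0.135]
tool_rot: [0.685, 0.729, -0.004, -0.005]
ft_force: [-16.3, -2.3, 11.3]
grip_width: 0.0006
grip_force: 8.0
```

```bash
python3 -c "import lid;lid.run()"
```

```text
13.55 [ 0.53042845 -0.23064268  0.13501925] [-16.25519306  -2.28972859  11.33603233]
0.5 8 [0.253 0.266 0.283]
0.515 12 [0.196 0.238 0.267]
0.53 28 [0.083 0.189 0.279]
0.545 184 [0.082 0.086 0.221]
0.56 172 [0.081 0.161 0.239]
0.575 236 [0.082 0.156 0.163]
0.59 228 [0.084 0.145 0.155]
0.605 200 [0.084 0.134 0.142]
0.62 209 [0.084 0.124 0.242]
0.635 195 [0.084 0.112 0.119]
0.65 166 [0.085 0.102 0.108]
0.665 33 [0.092 0.096 0.1  ]
```

Request:
arm_command(deltas=[-1, 0, 0.008, -0.014, 0, -1, 0, 0.011, -0.0125, 0, -1, 0, 0.013, -0.009, 0, -1, 0, 0.011, -0.004, 0, -1, 0, 0, 0, 0])

```text
time: 14.22
position: [0.5806, -0.2286, 0.1737]
tool_rot: [0.685, 0.728, 0.0, 0.001]
ft_force: [-0.5, -0.2, -0.7]
grip_width: 0.0002
grip_force: 0.2
```

```bash
python3 -c "import lid;lid.run('pics/g.png')"
```

```text
14.225 [ 0.58062004 -0.22859091  0.17367278] [-0.47007844 -0.24004906 -0.70765309]
0.5 14 [0.277 0.284 0.298]
0.53 6 [0.082 0.083 0.235]
0.545 119 [0.081 0.085 0.287]
0.56 31 [0.081 0.083 0.295]
0.575 50 [0.081 0.144 0.296]
0.59 81 [0.082 0.214 0.277]
0.605 153 [0.082 0.195 0.209]
0.62 105 [0.081 0.162 0.188]
0.635 104 [0.081 0.135 0.159]
0.65 119 [0.081 0.098 0.131]
0.665 8 [0.093 0.104 0.22 ]
```

View pics/g.png

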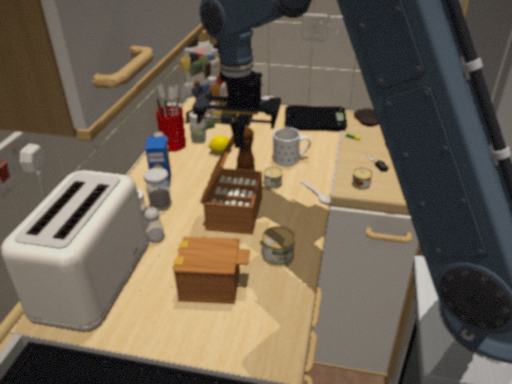

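The side view shows the wide lid up about 60° and resting lightly on the closed fingertips at (240,130), with the tin standing clear at (278,245). The cabinet blocks more wrist travel, so I'll open the fingers to push the lid further.

Request:
arm_command(deltas=[-0.5, 0, 0, 0, 0, 0, 0, 0, 0, 0, 1, 0, 0, 0, 0, 1, 0, 0, 0, 0, 1, 0, 0, 0, 0, 1, 0, 0, 0, 0])

```text
time: 15.02
position: [0.5797, -0.2286, 0.1737]
tool_rot: [0.685, 0.728, 0.0, 0.0]
ft_force: [-0.6, 0.3, -0.1]
grip_width: 0.0529
grip_force: 0.2
```

```bash
cat >> lid.py <<'E'
def arm():
    t=status.get_obs()['position']
    for n in ("side","top"):
        p,d=imaging.camera(n); c=imaging.camera_params(n); W=cloud(d,c["intrinsics"],c["camera_from_world"])
        m=(abs(W[...,1]-t[1])<.12)&(W[...,0]>.5)&(W[...,0]<.652)&(W[...,2]>.4)&(W[...,2]<.62)
        if m.any(): print(n,"arm front x",np.percentile(W[m][:,0],[90,99,100]),"z",W[m][:,2].min(),W[m][:,2].max())
E
python3 -c "import lid;lid.run();lid.arm();print(lid.status.get_obs()['grip_width'])"
```

```text
15.025 [ 0.5796853  -0.22859825  0.17369567] [-0.56707398  0.34163527 -0.06118446]
0.5 12 [0.276 0.283 0.298]
0.515 5 [0.282 0.291 0.295]
0.53 12 [0.083 0.278 0.286]
0.545 140 [0.082 0.085 0.257]
0.56 50 [0.081 0.205 0.252]
0.575 29 [0.081 0.084 0.087]
0.59 24 [0.08  0.083 0.087]
0.605 44 [0.081 0.084 0.248]
0.62 127 [0.083 0.201 0.254]
0.635 156 [0.081 0.163 0.202]
0.65 212 [0.082 0.1   0.141]
0.665 56 [0.082 0.085 0.097]
side arm front x [0.61620256 0.63829508 0.64569729] z 0.4000119329587288 0.5597129973030412
top arm front x [0.60427795 0.62942235 0.64004757] z 0.4004413857782639 0.6029044194746396
0.06448952157982986
```

Request:
arm_command(deltas=[1, 0, 0, 0, 0, 1, 0, 0, 0, 0, 1, 0, 0, 0, 0, 1, 0, 0, 0, 0])

```text
time: 15.68
position: [0.5796, -0.2285, 0.1736]
tool_rot: [0.685, 0.728, 0.0, 0.0]
ft_force: [0.2, 0.1, -0.2]
grip_width: 0.0866
grip_force: 0.1
```

```bash
python3 -c "import lid;lid.run();print(lid.status.get_obs()['grip_width'])"
```

```text
15.675 [ 0.57963718 -0.22854851  0.17363336] [ 0.18703218  0.13704347 -0.17491401]
0.5 22 [0.277 0.282 0.289]
0.53 42 [0.085 0.24  0.26 ]
0.545 105 [0.081 0.085 0.087]
0.56 28 [0.08  0.082 0.086]
0.575 27 [0.08  0.083 0.086]
0.59 29 [0.08  0.083 0.086]
0.605 28 [0.08  0.083 0.087]
0.62 32 [0.081 0.084 0.247]
0.635 209 [0.083 0.202 0.245]
0.65 434 [0.083 0.133 0.183]
0.665 120 [0.083 0.092 0.124]
0.08714888834183122
```

Request:
arm_command(deltas=[1, 0, -0.015, 0, 0, 1, 0, -0.015, 0, 0, 1, 0, 0, 0, 0, 1, 0, 0.034, 0, 0, 1, 0, 0, 0, 0, 1, 0, 0, 0, 0])

```text
time: 16.48
position: [0.5831, -0.2281, 0.1734]
tool_rot: [0.685, 0.728, -0.0, -0.0]
ft_force: [-0.3, 0.3, 0.0]
grip_width: 0.0872
grip_force: 0.0
```

```bash
python3 -c "import lid;lid.run()"
```

```text
16.475 [ 0.58313551 -0.22814768  0.1734396 ] [-0.34539968  0.28011566  0.00348019]
0.5 14 [0.278 0.285 0.296]
0.53 33 [0.084 0.245 0.295]
0.545 110 [0.082 0.085 0.088]
0.56 28 [0.08  0.084 0.086]
0.575 28 [0.08  0.084 0.088]
0.59 23 [0.08  0.084 0.087]
0.605 27 [0.081 0.083 0.086]
0.62 27 [0.08  0.082 0.087]
0.635 49 [0.081 0.085 0.271]
0.65 86 [0.081 0.084 0.088]
0.665 487 [0.086 0.104 0.13 ]
0.68 584 [0.122 0.15  0.178]
0.695 414 [0.169 0.192 0.214]
0.71 19 [0.2   0.222 0.225]
```

The lid flipped and leans back past upright. Next I retreat and verify.

Request:
arm_command(deltas=[1, 0, -0.03, 0, 0, 1, 0, -0.04, 0, 0, 1, 0, -0.04, 0, 0, 1, 0, -0.03, -0.02, 0, 1, 0, 0, 0, 0, 1, 0, 0, 0, 0])

```text
time: 17.27
position: [0.4443, -0.2371, 0.1938]
tool_rot: [0.686, 0.728, 0.0, 0.001]
ft_force: [0.2, 0.2, -0.1]
grip_width: 0.0871
grip_force: 0.0
```

Run:
```python
import lid
from h import *
lid.run("pics/z.png")
p,d=lid.imaging.camera("side"); c=lid.imaging.camera_params("side"); W=cloud(d,c["intrinsics"],c["camera_from_world"])
m=(W[...,2]>.05)&(W[...,2]<.064)&(W[...,0]>.4)&(W[...,0]<.52)&(W[...,1]>-.16)&(W[...,1]<-.02)
print("tin",cv2.minEnclosingCircle(W[m][:,:2].astype(np.float32)))
m=(W[...,0]>.53)&(W[...,0]<.64)&(W[...,1]>-.03)&(W[...,1]<.07)&(W[...,2]>.08); print("narrow z",W[m][:,2].max())
```

```text
17.275 [ 0.4443086  -0.23711941  0.19383789] [ 0.17409889  0.17121826 -0.13089742]
0.5 22 [0.261 0.276 0.299]
0.53 9 [0.081 0.086 0.297]
0.545 98 [0.081 0.084 0.087]
0.56 29 [0.08  0.083 0.086]
0.575 28 [0.081 0.083 0.085]
0.59 28 [0.08  0.083 0.086]
0.605 27 [0.08  0.083 0.085]
0.62 24 [0.081 0.083 0.085]
0.635 28 [0.081 0.082 0.085]
0.65 80 [0.08  0.084 0.087]
0.665 453 [0.085 0.103 0.125]
0.68 560 [0.117 0.143 0.168]
0.695 523 [0.161 0.184 0.201]
0.71 115 [0.197 0.213 0.223]
tin ((0.4628465175628662, -0.09424789994955063), 0.0400075726211071)
narrow z 0.5311457262068753
```

View pics/z.png

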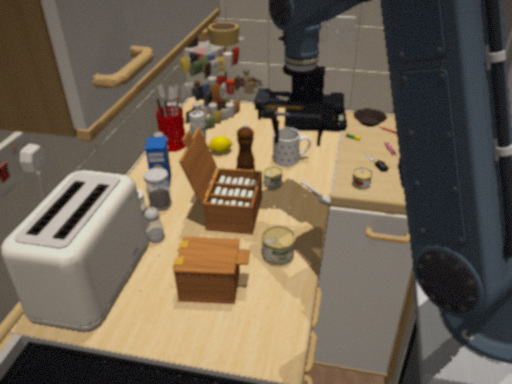

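The wide lid leans back open at (200,165), the narrow box is shut, the tin stands clear at (278,243), and the gripper touches nothing.

```bash
python3 -c "from rig import order;print(order.hand_in())"
```

```text
the job is handed in; nothing more can be done
None
```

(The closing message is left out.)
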